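Hook out the spatter tray under a welding fixture

ROBOT

A 6-joint arm with a two-finger parallel gripper is mounted at the origin on the work surface. World frame = base frame: x ahead of the robot, y to its left, z up, the work surface at z = 0. Lengths are in mm, angles in degrees, forces in N, time in s.
With the tool pointing down it reaches from about 300 to 850 mm from the base axis. Payload 4.2 kg.
Tool frame: the origin (TCP) lies midway between the tips of the shut fingers; the grasp point (between the pads) lies 19 mm behind it (env.grip_point_offset is the distance from the TCP to the grasp point, in mm); z points along the fingers, x is the direction in which the jaws open and shut, and the axes are right-handed (so a half turn about z gives the same grasp; the last joint's range is limited). The gripper opens to 91 mm and grips with 3 to 60 N. Pads are 32 mm wide; open, the fingers measure 118 mm over their backs; the gripper's body (76 mm by 178 mm) begins 60 mm behind the grasp point.
Start: joints at [-70.989, 18.312, 89.639, -0, 72.044, -1.146], TCP at [198.142, -539.799, 213.976] pointing down, gripper open.
Joint ranges: [-177.97, 177.97], [-48.28, 115.42], [12.27, 149.76], [-77.06, 257.06], [2.81, 150.46], [-146.56, 146.56]. Speed limits (degrees/s): [147.25, 147.25, 180, 180, 180, 180].

INTERFACE

Orientations are given as [roll, pitch, yaw] about the fixed x, y, z axes, in that order (R = Rz(yaw) Ry(pitch) Rx(roll)).
In Python, from workcell import env gives the robot as it stands.
- The arm moves only by the shell command python3 -m pendant 'ROWS' [FORCE]. ROWS is JSON, a list of rows, each an object with "xyz": the shift along the tool's x, y, z in m, a list of three; "roll": the turn about the tool's z in degrees; "jaw": the closure, from 0 (fully open) to 1 (shut). A call has exactly 8 rows; each row is the pose to reach, as a shift and turn from the pose commanded when the call began, along the tool's axes at that moment; what a row does not reach only later rows make up. A row lasts 1/8 s, in which the tool goes at most 62.5 mm and 10.7 degrees, less where a joint would pass 70% of its speed; a pose out of reach is approached as far as the arm can. A call with a gripper value outside its range is refused whole. The fingers move at their own pace and stop on an object; FORCE is the grip in N (left out, the last holds). Time passes only in rows, so rows that repeat a pose let the fingers close, or fill a call up. It gives the time, the measured TCP pose, the force and the opening at its end, in the units of the state.
- env.state(): the state, without advancing time (a new reading comes with each control period).
- env.grab_frame(name): name is "scene" or "top" or "wrist"; returns (picture, depth): 384x512x3 uint8, blue, green, red; 384x512 float32, mm along the optical axis (not along the pixel's ray), 0 where there is no reading.
- env.camera_params(name): a dict with "camera_matrix" (3x3 intrinsics, pixels), "D" ([k1, k2, p1, p2, k3] as OpenCV has them; the pictures are not rectified), "cam_to_world" (4x4, takes a point from camera to world coordinates); the wrist camera has in their place "hand_eye" (4x4, takes a point from camera to tool coordinates, whose origin is the TCP and whose axes are the tool frame's). Camera axes: x right, y up, looking along -z (the intrinsics and any distortion apply to the point x, -y, -z); pixel columns grow to the right and rows downward; lengths in mm; the calibration is good to about 2 mm. A picture is of the moment at which its call begins: read the wrist's pose just before it. camera_params takes no time and is no camera call.
- env.job_done(): hands the job in, once; it reports no verdict.
The state is a dict: "time_s": time; "qpos": joint angles; "qvel": joint speeds; "effort": joint torques, N m; "ee_pos": TCP position; "ee_rot": TCP orientation; "force": force on the tool from outside, world axes, zero at the start; "torque": the same for the moment, N m; "gripper_width": finger opening in mm.
Only numpy, scipy, OpenCV 4.12 (cv2) and the standard library are available. Lean on these libraries where they do the work, as an engineer would, in place of code of your own. Each camera call takes 0.05 s, during which the arm holds its last target. There are 200 camera calls.

TASK

Pick up the hooked rod from its rubber mat, reach it in under the top plate of the fixture stand, feel for the pull eye on the front of the spatter tray and gently draw the tray out with the hook until it meets its stop. Then unhook and lay the rod flat back on its mat; keep the gripper off the stand, use little force and leave the other things on the bench alone.

Things in the scene. Friction and masses are not known exactly. Their poses are not given: they have to be found in the camera images.
- fixture: Grey welding fixture stand, fixed to the bench, 250 deep (x) x 240 wide (y) x 82 mm high; on its top plate, from 100 mm behind the front edge, a jig plate and two orange-handled toggle clamps (up to 206 mm high). Origin: on the bench, straight under the middle of the top plate's front edge; +x runs into the stand, away from the robot, z up. Hook and stand must not press on one another with over 20 N.
- mouth (a point): Middle of the open mouth in the stand's front, 35 mm above the bench, in the plane of the top plate's front edge; axes as the stand's. The mouth reaches from the bench up to 70 mm (underside of the top plate) and from y = -110 to +110 mm between the side walls. Only the tray and its pull eye are in it.
- tray (a joint): How far (m) the steel spatter tray has slid out along the stand's -x: 0 fully in, 0.085 at its stop; starts between 0 and 0.012. About 4 N of friction; stays where it is left. Its flat front face, 200 wide, 6 to 58 mm high, is at x = 0.075 - joint in the stand's frame. A pull eye stands out from this face: a loop of 6 mm round bar in the x-z plane, its hole facing sideways (along y).
- tray_front (a point): Middle of the tray's front face, 34 mm above the bench (mid-height of the eye's hole); axes as the stand's; moves with the tray. The eye's hole runs from the face 31 mm out (to -x), and from 21 to 47 mm above the bench. The loop ends in an upright bar, centre line 34 mm out. The eye's sideways place is NOT this point: it is fixed anywhere from y = -50 to +50 mm, unmeasured, and does not yield.
- hook_grip (a point): Middle of the handle of the loose hooked rod (about 0.24 kg): flat-sided aluminium bar 90 long (x) x 22 wide (y) x 34 mm high. Axes: +x along the rod to the hook, z up. A straight 8 mm round steel shank goes on from the handle on its centre line and bends square towards +y at 140 mm ahead of this point (centre line). All lies at this point's height. Balance point about 20 mm ahead.
- hook_tip (a point): Free end of the hook's bent part (centre of its 4 mm round end): 140 mm ahead (+x) and 24 mm to the side (+y) of hook_grip, same height and axes. Swept to +y in line with the eye's hole, it goes through the hole until the shank meets the loop (felt as a side force); drawn back then, it catches the loop's upright bar.
- mat: Black rubber mat, fixed, 300 (x) x 140 (y) x 3 mm thick; origin at the centre of its underside. The hooked rod starts lying on it.
- spray_can: Bystander: upright can, 56 mm diameter, 150 mm high, origin at the centre of its underside; left (+y) of the stand.
- bracket_mid (a point): Bystander: steel angle bracket, foot 70 x 40 x 6 mm with a 60 mm high upright leg, point at the middle of the foot; left (+y) of the stand's front.
- bolt: Bystander: big bolt standing on its 38 mm wide, 18 mm high hexagon head, 58 mm high in all, origin at the centre of its underside; right (-y) of the stand.
There are look-alikes about, which are no part of the job. Of the things that look like the part that bears hook_grip, take the one that is farthest to the robot's right at the start.

How it is judged (in metres and radians):
On the way, in this order (a step that is already met when the one before it is completed fails the run):
1. the hook's end is in under the stand's top plate (x of hook_tip in the frame of fixture above 0.03 m and y of hook_tip in the frame of fixture between -0.11 and 0.11 m and height (world z) of hook_tip below 0.07 m), for 0.1 s.
2. the tray is being drawn out by the hook (value of joint tray above 0.03 m and contact force between hook and fixture above 0.5 N), for 0.1 s.
3. the tray is out at its stop (value of joint tray above 0.081 m), for 0.1 s.
At the end, for the whole second after the job is handed in: The tray is out to within 4 mm of its stop (joint over 0.081), and the hooked rod lies flat and at rest (within 0.15 rad) with the middle of its handle over the mat, not touching the stand or the tray (value of joint tray above 0.081 m and x of hook_grip in the frame of mat between -0.15 and 0.15 m and y of hook_grip in the frame of mat between -0.07 and 0.07 m and height (world z) of hook_grip below 0.026 m and (angle between hook_grip's own z axis and vertical below 0.15 rad or angle between hook_grip's own z axis and vertical above 2.99 rad) and linear speed of hook below 0.02 m/s and contact force between hook and fixture below 0.1 N).
It fails at once if the hook and the stand (with tray and eye) press on one another with more than 20 N (contact force between hook and fixture above 20 N).
It fails at once if the gripper or the arm presses on the stand or tray with more than 3 N (contact force between any of the fingers, the arm and fixture above 3 N).
It fails at once if a bystander is moved by more than 15 mm (distance of any of spray_can, bracket_mid, bolt from where it was at the start of the episode above 0.015 m).
It also fails if it takes over 64 s, if anything falls off the work surface, if the arm or the gripper's body presses on something with over 40 N, if the wrist force passes 120 N, or if a joint passes its speed limit or range.

## Working session

There is one attempt and no reset: what is moved stays moved. The work goes in short steps, Python scripts to look and compute and a shell command to move; the robot and the scene stay as the last step left them, time stands still between calls to the robot, and variables do not carry over. Pictures are saved under pics/ and viewed, about 8 in all and at most 12, crops included, and the job is handed in when it is done.

```bash
mkdir -p pics; ls; cat > h.py <<'E'
import numpy as np, cv2
from scipy.spatial.transform import Rotation as R
from workcell import env
def T_tool():
    s=env.state(); T=np.eye(4); T[:3,:3]=R.from_euler('xyz',s['ee_rot'],degrees=True).as_matrix(); T[:3,3]=s['ee_pos']; return T
def grab(n,save=None):
    p=env.camera_params(n)
    C=np.array(p['cam_to_world']) if n!='wrist' else T_tool()@np.array(p['hand_eye'])
    im,d=env.grab_frame(n)
    if save: cv2.imwrite('pics/'+save,im)
    return im,d,np.array(p['camera_matrix'],float),np.array(p['D'],float),C
def dirs(uv,K,D):
    q=cv2.undistortPoints(np.array(uv,float).reshape(-1,1,2),K,D)[:,0]
    return np.c_[q[:,0],-q[:,1],-np.ones(len(q))]
def plane(uv,z,K,D,C):
    d=dirs(uv,K,D)@C[:3,:3].T; o=C[:3,3]
    return o+d*((z-o[2])/d[:,2])[:,None]
def cloud(d,K,D,C):
    v,u=np.mgrid[0:d.shape[0],0:d.shape[1]]
    r=dirs(np.c_[u.ravel(),v.ravel()],K,D)*d.reshape(-1,1)
    return (r@C[:3,:3].T+C[:3,3]).reshape(d.shape+(3,))
E
python3 - <<'E'
from h import *
print(env.state())
for n in('scene','top'):
    im,d,K,D,C=grab(n,n+'0.png'); np.savez(n+'0.npz',im=im,d=d,K=K,D=D,C=C); print(n,C.round(2).tolist(),K.tolist(),D)
a=cv2.imread('pics/scene0.png');b=cv2.imread('pics/top0.png')
E
```

```text
pics
{'time_s': 0.0, 'qpos': array([-7.09897042e+01,  1.83533485e+01,  8.97043460e+01, -2.50109165e-03,
        7.20421812e+01, -1.14633851e+00]), 'qvel': array([ 0.00419313,  0.06286907,  0.06180947,  0.00490778, -0.10278872,
        0.02729421]), 'effort': array([ 3.62387895e-03, -4.12453830e+01, -2.31973958e+01,  7.27937277e-02,
        4.54470597e-02, -1.46003422e-04]), 'ee_pos': array([ 197.96614239, -539.33833134,  213.11710357]), 'ee_rot': array([ 1.79999621e+02,  9.99032630e-02, -6.98425928e+01]), 'force': array([-0.29228293, -0.83064633, -0.26421271]), 'torque': array([-0.03635019,  0.03083789, -0.01598145]), 'gripper_width': 91.02751139225336}
scene [[0.28, -0.67, 0.69, 1121.18], [0.96, 0.19, -0.2, -191.92], [0.0, 0.72, 0.69, 625.98], [0.0, 0.0, 0.0, 1.0]] [[376.8211338945973, 0.0, 263.44088698886014], [0.0, 376.8211338945973, 187.0633736785041], [0.0, 0.0, 1.0]] [-0.04882974  0.          0.          0.          0.        ]
top [[-0.01, 0.98, -0.2, 357.49], [-1.0, -0.01, -0.0, -6.17], [-0.0, 0.2, 0.98, 1035.87], [0.0, 0.0, 0.0, 1.0]] [[418.4689382685841, 0.0, 249.1899447645361], [0.0, 418.4689382685841, 192.00149498370905], [0.0, 0.0, 1.0]] [-0.1302064  0.         0.         0.         0.       ]
```

View pics/top0.png

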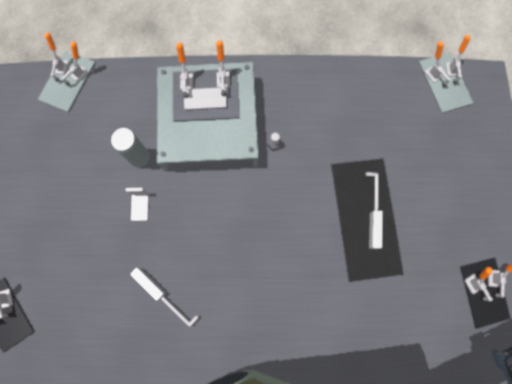

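View pics/scene0.png

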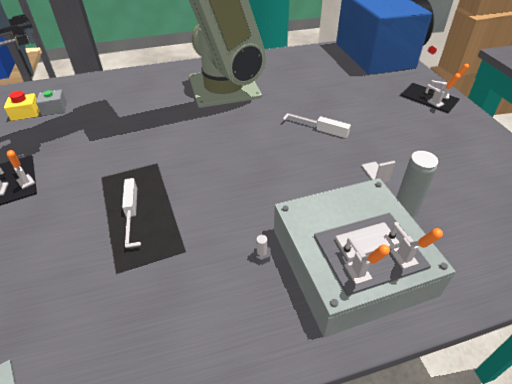

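The top view shows the right-hand rod on its mat (handle about (376,230), tip about (368,174), hook pointing left, +y). The stand's front edge runs about (157,162)–(258,160), with the bracket at (139,205), the can at (123,138) and the bolt at (275,140). The scene view agrees.

```bash
python3 - <<'E'
from h import *
f=np.load('top0.npz'); im,d,K,D,C=[f[k] for k in('im','d','K','D','C')]
P=cloud(d,K,D,C); g=im.max(2).astype(int)
roi=np.zeros(g.shape,bool); roi[165:255,345:395]=1
m=roi&(g>130)
v,u=np.nonzero(m)
X=plane(np.c_[u,v],37,K,D,C); 
h=(v>208)
r=cv2.minAreaRect(X[h][:,:2].astype(np.float32)); print('handle',r, X[h].mean(0), np.median(P[m][h][:,2]))
s=~h; Y=plane(np.c_[u,v],20,K,D,C)[s]
print('shank ext',Y[:, :2].min(0),Y[:,:2].max(0))
for vv in range(168,212,3):
    k=v[s]==vv
    if k.any(): print(vv,Y[k].mean(0).round(1),k.sum())
mat=np.zeros(g.shape,bool);mat[150:290,325:410]=1
mm=(mat&(g<48)).astype(np.uint8); mm=cv2.morphologyEx(mm,cv2.MORPH_CLOSE,np.ones((15,15)))
c=max(cv2.findContours(mm,0,1)[0],key=cv2.contourArea)[:,0]
print('mat',cv2.minAreaRect(plane(c,3,K,D,C)[:,:2].astype(np.float32)))
# fixture top plate
z=P[...,2]; fm=np.zeros(g.shape,bool);fm[50:175,145:270]=1
fm&=(z>74)&(z<90)
v,u=np.nonzero(fm); print('z',np.median(z[fm]))
fm8=cv2.morphologyEx(fm.astype(np.uint8),cv2.MORPH_CLOSE,np.ones((25,25)))
c=max(cv2.findContours(fm8,0,1)[0],key=cv2.contourArea)[:,0]
r=cv2.minAreaRect(plane(c,82,K,D,C)[:,:2].astype(np.float32));print('fix',r,cv2.boxPoints(r))
lo=[(u_,np.nonzero(fm[:,u_])[0].max()) for u_ in range(165,252,8)]
Q=plane(lo,82,K,D,C);p=np.polyfit(Q[:,1],Q[:,0],1);print('front line x=a*y+b',p)
for n,uv,zz in(('can',(123,138),150),('bolt',(275,137),58),('bracketfoot',(139,208),6),('leg',(134,189),60)):print(n,plane([uv],zz,K,D,C).round(0))
E
python3 - <<'E'
import cv2,numpy as np
a=cv2.imread('pics/top0.png')[45:285,115:415]
cv2.imwrite('pics/c.png',cv2.resize(a,None,fx=2.5,fy=2.5,interpolation=2))
E
```

```text
handle ((464.7413024902344, -310.9210205078125), (29.87166976928711, 95.45716857910156), 86.4947738647461) [ 462.84405334 -311.29629964   37.        ] 35.732207377037525
shank ext [ 517.37901652 -329.91029488] [ 609.5488928  -299.10198552]
174 [ 604.3 -313.3   20. ] 12
177 [ 596.5 -325.7   20. ] 4
180 [ 588.7 -325.1   20. ] 4
183 [ 581.  -324.6   20. ] 4
186 [ 573.3 -324.1   20. ] 4
189 [ 565.6 -323.6   20. ] 4
192 [ 557.9 -323.1   20. ] 4
195 [ 550.3 -322.6   20. ] 4
198 [ 542.7 -320.8   20. ] 5
201 [ 535.1 -320.3   20. ] 5
204 [ 527.5 -319.8   20. ] 5
207 [ 519.9 -318.    20. ] 4Traceback (most recent call last):
  File "<stdin>", line 17, in <module>
ValueError: max() iterable argument is empty
```

```bash
python3 - <<'E'
from h import *
f=np.load('top0.npz'); im,d,K,D,C=[f[k] for k in('im','d','K','D','C')]
P=cloud(d,K,D,C); g=im.max(2).astype(int)
print('mat lum',g[270,360],g[200,345],'bench',g[220,310],g[270,330])
t=(g[270,360]+g[220,310])/2
mm=np.zeros(g.shape,np.uint8);mm[150:290,325:410]=(g[150:290,325:410]<t); mm=cv2.morphologyEx(mm,cv2.MORPH_OPEN,np.ones((3,3)))
c=max(cv2.findContours(mm,0,1)[0],key=cv2.contourArea)[:,0]
print('mat',cv2.minAreaRect(plane(c,3,K,D,C)[:,:2].astype(np.float32)))
z=P[...,2]; fm=np.zeros(g.shape,bool);fm[50:175,145:270]=1
fm&=(z>74)&(z<90)
print('z',np.median(z[fm]))
fm8=cv2.morphologyEx(fm.astype(np.uint8),cv2.MORPH_OPEN,np.ones((3,3)))
c=max(cv2.findContours(fm8,0,1)[0],key=cv2.contourArea)[:,0]
r=cv2.minAreaRect(plane(c,82,K,D,C)[:,:2].astype(np.float32));print('fix',r,cv2.boxPoints(r))
def fit(pts,ax):
    Q=plane(pts,82,K,D,C); return np.polyfit(Q[:,1-ax],Q[:,ax],1).round(4)
print('front x=a*y+b',fit([(u,np.nonzero(fm8[:,u])[0].max()+.5) for u in range(165,252,4)],0))
print('left y=a*x+b',fit([(np.nonzero(fm8[v])[0].min()-.5,v) for v in range(85,155,4)],1))
print('right',fit([(np.nonzero(fm8[v])[0].max()+.5,v) for v in range(85,155,4)],1))
for n,uv,zz in(('can',(123,138),150),('bolt',(275,137),58),('bracketfoot',(139,208),6),('leg',(134,189),60)):print(n,plane([uv],zz,K,D,C).round(0))
print(env.camera_params('wrist')['hand_eye'])
E
```

```text
mat lum 60 63 bench 130 127
mat ((494.63311767578125, -298.3511962890625), (300.1290588378906, 140.19676208496094), 6.193880081176758)
z 82.29005395685635
fix ((749.772216796875, 99.86170196533203), (253.46121215820312, 240.85658264160156), 2.756120443344116) [[617.39746  214.05687 ]
 [628.979    -26.521103]
 [882.147    -14.333466]
 [870.5654   226.2445  ]]
front x=a*y+b [-4.330000e-02  6.278045e+02]
left y=a*x+b [5.190000e-02 1.814275e+02]
right [ 4.1300e-02 -5.1188e+01]
can [[660. 279. 150.]]
bolt [[690. -69.  58.]]
bracketfoot [[524. 273.   6.]]
leg [[561. 273.  60.]]
[[ 9.99999212e-01 -1.00334877e-03 -7.54035494e-04 -6.05914500e-01]
 [-1.17635037e-03 -9.58713911e-01 -2.84369923e-01 -7.99844076e+01]
 [-4.37582105e-04  2.84370586e-01 -9.58714336e-01 -1.70387159e+02]
 [ 0.00000000e+00  0.00000000e+00  0.00000000e+00  1.00000000e+00]]
```

```bash
cat >> h.py <<'E'
def shift(target,yaw):
    "world TCP target -> tool shift (m), roll (deg)"
    T=T_tool(); s=env.state()
    r=-(yaw-s['ee_rot'][2]); r=(r+180)%360-180
    print('shift',(T[:3,:3].T@(np.array(target,float)-T[:3,3])/1000).round(4),'roll',round(r,2),'t',round(s['time_s'],2))
E
python3 -c "
from h import *
shift((464,-312,150),-95.5)"
```

```text
shift [-0.1217 -0.3281  0.0634] roll 25.66 t 0.1
```

```bash
python3 -m pendant '[{"xyz":[-0.02,-0.055,0.010],"roll":4.5,"jaw":0},{"xyz":[-0.04,-0.109,0.021],"roll":9,"jaw":0},{"xyz":[-0.061,-0.164,0.032],"roll":13,"jaw":0},{"xyz":[-0.081,-0.219,0.042],"roll":17,"jaw":0},{"xyz":[-0.101,-0.273,0.053],"roll":21.5,"jaw":0},{"xyz":[-0.122,-0.328,0.063],"roll":25.7,"jaw":0},{"xyz":[-0.122,-0.328,0.063],"roll":25.7,"jaw":0},{"xyz":[-0.122,-0.328,0.063],"roll":25.7,"jaw":0}]' 30
python3 - <<'E'
from h import *
im,d,K,D,C=grab('wrist','w1.png');np.savez('w1.npz',im=im,d=d,K=K,D=D,C=C)
P=cloud(d,K,D,C);z=P[...,2]
print(np.percentile(z[d>0],[1,50,99]))
m=((z>30)&(z<45)&(im.max(2)>120)).astype(np.uint8)
n,l,st,_=cv2.connectedComponentsWithStats(m);print(st[1:][st[1:,4]>200])
i=1+st[1:,4].argmax();v,u=np.nonzero(l==i)
print('handle',cv2.minAreaRect(plane(np.c_[u,v],37,K,D,C)[:,:2].astype(np.float32)),np.median(z[l==i]))
E
```

```text
time_s: 1.1
ee_pos: [463.6, -312.2, 150.7]
ee_rot: [179.9, -0.0, -95.5]
force: [-0.1, -0.3, 0.2]
gripper_width: 91.2
[ -1.87363123   1.36913859 265.96913751]
[[ 245  136   27  102 2581]]
handle ((462.83856201171875, -314.7611999511719), (21.450136184692383, 89.92451477050781), 85.32836151123047) 36.5509473163105
```

View pics/w1.png

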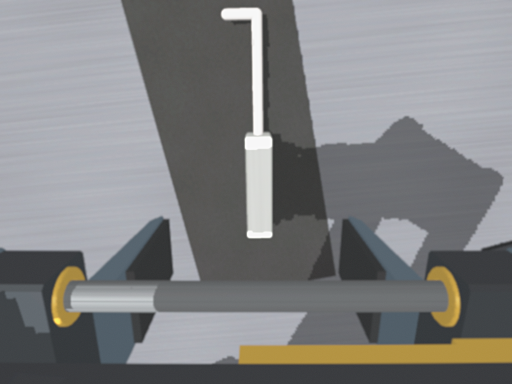

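The wrist view shows the handle at (245–272, 136–238) between the open fingers, with the hook's tip at (225,14). The measured centre is (463,-315) and the yaw is -4.7°. I'll go down and grip.

```bash
python3 -c "
from h import *
shift((464,-314.8,9),-94.7)"
```

```text
shift [ 0.0019 -0.001   0.1419] roll -0.86 t 1.15
```

```bash
python3 -m pendant '[{"xyz":[0.002,-0.001,0.04],"roll":-0.8,"jaw":0},{"xyz":[0.002,-0.001,0.08],"roll":-0.8,"jaw":0},{"xyz":[0.002,-0.001,0.11],"roll":-0.8,"jaw":0},{"xyz":[0.002,-0.001,0.13],"roll":-0.8,"jaw":0},{"xyz":[0.002,-0.001,0.141],"roll":-0.8,"jaw":0},{"xyz":[0.002,-0.001,0.141],"roll":-0.8,"jaw":0},{"xyz":[0.002,-0.001,0.141],"roll":-0.8,"jaw":0.6},{"xyz":[0.002,-0.001,0.141],"roll":-0.8,"jaw":1}]' 35
python3 -m pendant '[{"xyz":[0,0,0],"roll":0,"jaw":1},{"xyz":[0,0,0],"roll":0,"jaw":1},{"xyz":[0,0,0],"roll":0,"jaw":1},{"xyz":[0,0,0],"roll":0,"jaw":1},{"xyz":[0,0,-0.01],"roll":0,"jaw":1},{"xyz":[0,0,-0.03],"roll":0,"jaw":1},{"xyz":[0,0,-0.05],"roll":0,"jaw":1},{"xyz":[0,0,-0.05],"roll":0,"jaw":1}]' 35
python3 - <<'E'
from h import *
im,d,K,D,C=grab('wrist','w2.png')
T=T_tool();P=cloud(d,K,D,C);print(T[:3,3],env.state()['ee_rot'],env.state()['gripper_width'])
v,u=np.nonzero((im.max(2)>150));k=(v<130)&(u>200)&(u<290);v,u=v[k],u[k]
Q=P[v,u];L=(Q-T[:3,3])@T[:3,:3]
print('tool-frame of shank pts: y vs z,x')
for y0 in range(-145,-40,15):
    s=(abs(L[:,1]-y0)<4);
    if s.any(): print(y0,np.median(L[s],0).round(1),L[s].min(0).round(1),Q[s][:,2].max().round(1))
E
```

```text
time_s: 2.15
ee_pos: [465.3, -314.8, 10.9]
ee_rot: [-179.9, -0.1, -94.7]
force: [1.3, -0.2, -0.1]
gripper_width: 73.9
time_s: 3.15
ee_pos: [465.7, -314.9, 61.4]
ee_rot: [-179.8, -0.1, -94.7]
force: [0.4, 0.6, -3.1]
gripper_width: 21.7
[ 464.85701441 -314.39274063   60.30492124] [-1.79959355e+02 -2.81317294e-02 -9.47461039e+01] 22.111010696445828
tool-frame of shank pts: y vs z,x
-130 [  -4.7 -129.9   57.8] [  -4.8 -133.2   56.3] 4.1
-115 [   0.5 -115.    -1.7] [  -4.9 -119.    -4.1] 64.5
-100 [   0.5 -100.    -1.8] [  -4.9 -104.    -4.1] 64.4
-85 [  0.5 -85.1  -1.8] [ -5.  -88.9  -4. ] 64.4
-70 [  0.1 -70.1  -1.9] [ -5.1 -74.   -4. ] 64.3
-55 [ -5.1 -57.8  57.5] [ -5.1 -58.7  56.2] 4.2
```

View pics/w2.png

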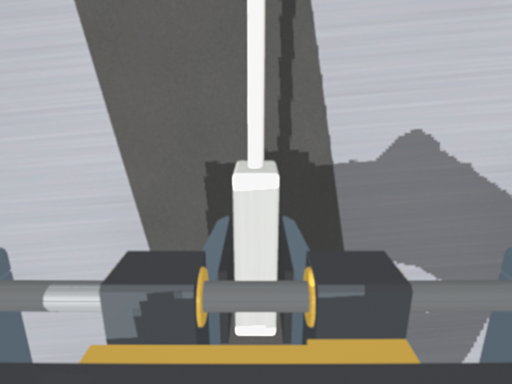

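The wrist view shows the handle level and square in the jaws (235–278, 165–333), with the shank straight ahead. The hook itself is out of frame. The shank height reads about 6 mm low, so I'll check it against the handle's top and with the scene camera.

```bash
python3 - <<'E'
from h import *
im,d,K,D,C=grab('wrist');P=cloud(d,K,D,C)
T=T_tool();print(T[:3,3])
for r in (178,185,195,205,215,225,235): print('handle',r,P[r,250:262].mean(0).round(1))
for r in (30,80,130): 
    u=np.nonzero(im[r,235:280].max(1)>150)[0]+235; print(r,u.min(),u.max(),P[r,u][:,2].round(0), 'width if z=70: ',np.ptp(plane([(u.min()-.5,r),(u.max()+.5,r)],70,K,D,C)[:,1]).round(2))
for n in('scene','top'):
    im,d,K,D,C=grab(n,n+'1.png');np.savez(n+'1.npz',im=im,d=d,K=K,D=D,C=C)
s=cv2.imread('pics/scene1.png')[130:290,60:220];t=cv2.imread('pics/top1.png')[150:310,310:430]
cv2.imwrite('pics/c1.png',np.hstack([cv2.resize(s,(480,480)),cv2.resize(t,(300,480))]))
E
```

```text
[ 464.32897398 -314.02643591   59.55320965]
handle 178 [ 505.6 -317.7   74.7]
handle 185 [ 502.3 -317.4   75. ]
handle 195 [ 497.3 -317.    74.5]
handle 205 [ 492.3 -316.6   74.5]
handle 215 [ 492.2 -316.7   87.9]
handle 225 [ 482.2 -315.8   74.8]
handle 235 [ 476.9 -315.3   74.6]
30 247 264 [ 3. 60. 60. 60. 61. 61. 60. 62. 63. 61. 62. 61. 63. 61. 62. 61. 59. 60.] width if z=70:  7.67
80 247 264 [  3.  60.  61.  61.  62.  61.  61.  61.  61.  62.  61.  62. 231.  59.
  60.  59.  60.  60.] width if z=70:  7.96
130 247 263 [ 4. 58. 60. 61. 62. 62. 62. 61. 62. 61. 60. 61. 61. 60. 60. 60. 60.] width if z=70:  7.82
```

View pics/c1.png

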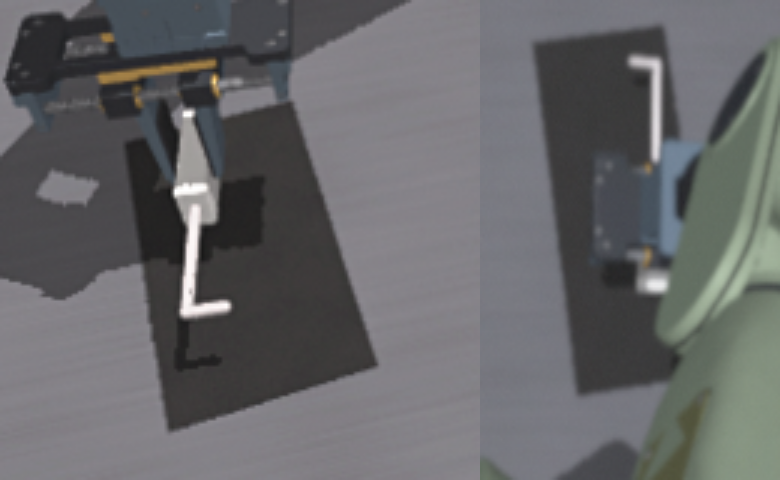

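The crop shows the rod held level, hook free at (230,307) of the left part. The handle's top is only 15 mm above the TCP, so the rod slid about 12 mm down because the lift began before the fingers were fully shut. I'll set it down and regrip.

```bash
python3 -m pendant '[{"xyz":[0,0,0.02],"roll":0,"jaw":1},{"xyz":[0,0,0.034],"roll":0,"jaw":1},{"xyz":[0,0,0.038],"roll":0,"jaw":1},{"xyz":[0,0,0.038],"roll":0,"jaw":1},{"xyz":[0,0,0.038],"roll":0,"jaw":0.6},{"xyz":[0,0,0.038],"roll":0,"jaw":0.6},{"xyz":[0,0,0.044],"roll":0,"jaw":0.6},{"xyz":[0,0,0.0515],"roll":0,"jaw":0.6}]' 35
python3 -m pendant '[{"xyz":[0,0,0],"roll":0,"jaw":0.6},{"xyz":[0,0,0],"roll":0,"jaw":1},{"xyz":[0,0,0],"roll":0,"jaw":1},{"xyz":[0,0,0],"roll":0,"jaw":1},{"xyz":[0,0,0],"roll":0,"jaw":1},{"xyz":[0,0,0],"roll":0,"jaw":1},{"xyz":[0,0,0],"roll":0,"jaw":1},{"xyz":[0,0,0],"roll":0,"jaw":1}]' 40
python3 -m pendant '[{"xyz":[0,0,-0.005],"roll":0,"jaw":1},{"xyz":[0,0,-0.015],"roll":0,"jaw":1},{"xyz":[0,0,-0.03],"roll":0,"jaw":1},{"xyz":[0,0,-0.045],"roll":0,"jaw":1},{"xyz":[0,0,-0.06],"roll":0,"jaw":1},{"xyz":[0,0,-0.06],"roll":0,"jaw":1},{"xyz":[0,0,-0.06],"roll":0,"jaw":1},{"xyz":[0,0,-0.06],"roll":0,"jaw":1}]'
python3 - <<'E'
from h import *
im,d,K,D,C=grab('wrist','w3.png');P=cloud(d,K,D,C)
T=T_tool();print(T[:3,3],env.state()['force'])
for r in (178,190,200,225,235):
    L=(P[r,250:262]-T[:3,3])@T[:3,:3]; print('handle tool',r,np.median(L,0).round(1))
for r in (30,80,130): 
    u=np.nonzero(im[r,235:280].max(1)>150)[0]+235; L=(P[r,u]-T[:3,3])@T[:3,:3];print('shank',r,np.median(L,0).round(1))
v=np.nonzero(im[150:,258].max(1)<140)[0];print(v[:3]+150)
E
```

```text
time_s: 4.35
ee_pos: [464.9, -314.4, 8.0]
ee_rot: [-180.0, -0.0, -94.7]
force: [0.2, -0.5, 0.4]
gripper_width: 36.4
time_s: 5.35
ee_pos: [464.9, -314.4, 8.6]
ee_rot: [-180.0, -0.0, -94.7]
force: [0.4, 0.4, -0.5]
gripper_width: 21.6
time_s: 6.35
ee_pos: [464.4, -314.0, 67.8]
ee_rot: [179.9, 0.0, -94.7]
force: [-1.2, -0.2, -2.4]
gripper_width: 21.6
[ 464.41600383 -314.03186564   67.78778478] [-0.76651642 -0.56602949 -2.99896348]
handle tool 178 [ -0.1 -41.7 -17.7]
handle tool 190 [ -0.1 -39.  -28.1]
handle tool 200 [ -0.1 -34.4 -27.8]
handle tool 225 [ -0.  -23.  -28.4]
handle tool 235 [ -0.1 -18.2 -28.5]
shank 30 [  -0.6 -104.1  -14.6]
shank 80 [ -0.4 -84.3 -14.3]
shank 130 [ -0.3 -63.  -14.2]
[281 282 283]
```

```bash
cat >> h.py <<'E'
FO=np.array([623.5,93.8]); FY=np.radians(2.6); FR=np.array([[np.cos(FY),-np.sin(FY)],[np.sin(FY),np.cos(FY)]])
TIP=np.array([-24.5,-138.3,-11.])
def tipF():
    T=T_tool();w=T[:3,:3]@TIP+T[:3,3];return np.r_[FR.T@(w[:2]-FO),w[2]].round(1)
def goTip(x,y,z):
    yaw=-87.4; Rt=R.from_euler('xyz',[180,0,yaw],degrees=True).as_matrix()
    w=np.r_[FR@np.array([x,y])+FO,z]-Rt@TIP; print('tcp',w.round(1)); shift(w,yaw)
E
python3 -c "
from h import *
print(tipF());goTip(-62,-66,34)"
```

```text
[ -37.1 -393.6   78.6]
tcp [427.5  -5.7  23. ]
shift [-0.3042  0.0622  0.0451] roll -7.34 t 6.4
```

```bash
python3 -m pendant '[{"xyz":[-0.03,0.01,0],"roll":-1,"jaw":1},{"xyz":[-0.08,0.03,0],"roll":-2,"jaw":1},{"xyz":[-0.13,0.045,0],"roll":-4,"jaw":1},{"xyz":[-0.18,0.062,0],"roll":-6,"jaw":1},{"xyz":[-0.23,0.062,0.01],"roll":-7.3,"jaw":1},{"xyz":[-0.275,0.062,0.025],"roll":-7.3,"jaw":1},{"xyz":[-0.3,0.062,0.04],"roll":-7.3,"jaw":1},{"xyz":[-0.304,0.062,0.045],"roll":-7.3,"jaw":1}]'
python3 - <<'E'
from h import *
im,d,K,D,C=grab('wrist','w4.png');P=cloud(d,K,D,C);z=P[...,2]
T=T_tool();print(T[:3,3])
print(tipF(),env.state()['force'])
for r in (200,225,235):
    L=(P[r,250:262]-T[:3,3])@T[:3,:3]; print('handle tool',r,np.median(L,0).round(1))
Q=P[(z>77)&(z<87)&(d>0)]; print(len(Q))
if len(Q)>100:
    # front edge: bin by y, min x
    ys=np.arange(Q[:,1].min()+5,Q[:,1].max()-5,6); xs=[np.percentile(Q[abs(Q[:,1]-y)<3][:,0],1) for y in ys]
    p=np.polyfit(ys,xs,1);print('front',p,'x at 93.8',np.polyval(p,93.8),ys[0],ys[-1],np.std(np.array(xs)-np.polyval(p,ys)))
im,d,K,D,C=grab('scene','s2.png')
goTip(-62,-66,34);goTip(53,-66,34)
E
```

```text
time_s: 7.4
ee_pos: [427.6, -5.0, 22.6]
ee_rot: [179.9, 0.0, -87.3]
force: [0.4, -0.7, -3.2]
gripper_width: 21.6
[427.56892174  -5.4782558   22.46491799]
[-61.9 -65.6  33.2] [-0.30587372 -0.04265757 -3.94406136]
handle tool 200 [ -0.7 -34.5 -28.2]
handle tool 225 [ -0.7 -22.9 -28.2]
handle tool 235 [ -0.7 -18.  -27.9]
1154Traceback (most recent call last):
  File "<stdin>", line 10, in <module>
    return _quantile_unchecked(
        a, q, axis, out, overwrite_input, method, keepdims, weights)
    return _ureduce(a,
                    func=_quantile_ureduce_func,
    ...<5 lines>...
                    overwrite_input=overwrite_input,
                    method=method)
    r = func(a, **kwargs)
    result = _quantile(arr,
                       quantiles=q,
    ...<2 lines>...
                       out=out,
                       weights=wgt)
    slices_having_nans = np.isnan(arr[-1, ...])
                                  ~~~^^^^^^^^^
IndexError: index -1 is out of bounds for axis 0 with size 0
```

View pics/w4.png

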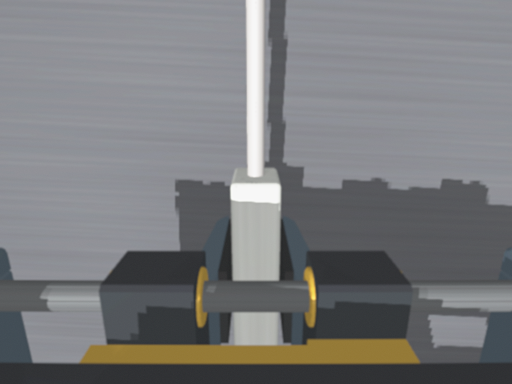

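The grip is unchanged, and the stand isn't in this wrist view. I'll advance 115 mm into the mouth, clear on the right of where the eye can be.

```bash
python3 -m pendant '[{"xyz":[0,-0.02,-0.001],"roll":0,"jaw":1},{"xyz":[0,-0.04,-0.001],"roll":0,"jaw":1},{"xyz":[0,-0.06,-0.001],"roll":0,"jaw":1},{"xyz":[0,-0.08,-0.001],"roll":0,"jaw":1},{"xyz":[0,-0.095,-0.001],"roll":0,"jaw":1},{"xyz":[0,-0.108,-0.001],"roll":0,"jaw":1},{"xyz":[0,-0.115,-0.001],"roll":0,"jaw":1},{"xyz":[0,-0.115,-0.001],"roll":0,"jaw":1}]'
python3 - <<'E'
from h import *
print(tipF(),env.state()['force'])
im,d,K,D,C=grab('wrist','w5.png');P=cloud(d,K,D,C);z=P[...,2];print(((z>77)&(z<87)).sum(), [P[r,60,:].round(0).tolist() for r in(2,30,80,120)])
im,d,K,D,C=grab('scene','s3.png')
E
```

```text
time_s: 8.45
ee_pos: [543.2, -1.2, 24.4]
ee_rot: [180.0, -0.0, -87.4]
force: [0.2, -0.6, -2.7]
gripper_width: 22.0
[ 53.8 -66.9  35.3] [ 0.23513727 -0.56076122 -2.70773708]
26194 [[646.0, 61.0, 82.0], [638.0, 62.0, 82.0], [624.0, 108.0, -0.0], [603.0, 111.0, -1.0]]
```

View pics/w5.png

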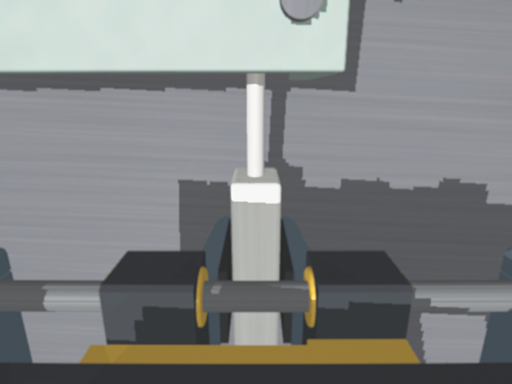

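The plate's front edge lies at row ~72 with its right corner at (347,72). The shank goes in under it at (256,75) with no contact force. I'll measure the edge relative to the hook.

```bash
python3 - <<'E'
from h import *
p=env.camera_params('wrist');K,D=np.array(p['camera_matrix']),np.array(p['D']);T=T_tool();C=T@np.array(p['hand_eye'])
im=cv2.imread('pics/w5.png');g=im[...,1].astype(int)
e=[(u,55+np.argmin(np.diff(g[55:85,u]))+.5) for u in list(range(20,240,10))+list(range(280,335,10))]
Q=plane(e,82,K,D,C);pf=np.polyfit(Q[:,1],Q[:,0],1);F=(Q[:,:2]-FO)@FR;print('edge rows',e[0],e[-1],'front slope deg',-np.degrees(np.arctan(pf[0])),'edge x in F',np.median(F[:,0]),F[[0,-1]].round(1))
r=[(330+np.argmin(np.diff(g[v,330:365]))+.5,v) for v in range(5,65,8)]
Q=plane(r,82,K,D,C);F=(Q[:,:2]-FO)@FR;print('right y in F',F.round(1).tolist())
print(tipF(),env.state()['force'])
E
```

```text
edge rows (20, np.float64(71.5)) (330, np.float64(70.5)) front slope deg 2.642820059135326 edge x in F 0.5605569606154545 [[   0.5  -17.8]
 [   0.6 -113.9]]
right y in F [[18.9, -118.3], [16.7, -118.4], [14.6, -118.3], [12.4, -118.5], [10.2, -118.3], [7.9, -118.5], [5.6, -118.3], [3.4, -118.5]]
[ 52.9 -66.7  35.1] [-1.33250022  0.14139591 -2.80880615]
```

The hook position agrees with the stand to about 1.5 mm. The shank can't meet the eye in the first ~33 mm of sweep, so I'll do 30 mm and then small felt steps.

```bash
python3 -m pendant '[{"xyz":[-0.004,0,0.001],"roll":0,"jaw":1},{"xyz":[-0.008,0,0.001],"roll":0,"jaw":1},{"xyz":[-0.012,0,0.001],"roll":0,"jaw":1},{"xyz":[-0.016,0,0.001],"roll":0,"jaw":1},{"xyz":[-0.02,0,0.001],"roll":0,"jaw":1},{"xyz":[-0.024,0,0.001],"roll":0,"jaw":1},{"xyz":[-0.028,0,0.001],"roll":0,"jaw":1},{"xyz":[-0.03,0,0.001],"roll":0,"jaw":1}]'
python3 -c "
from h import *
print(tipF(),env.state()['torque'])"
```

```text
time_s: 9.55
ee_pos: [541.7, 29.1, 23.4]
ee_rot: [-180.0, -0.0, -87.4]
force: [1.1, -0.1, -3.9]
gripper_width: 21.7
[ 53.7 -36.5  34.4] [0.00535229 0.11885411 0.02209113]
```

```bash
python3 -m pendant '[{"xyz":[-0.001,0,0],"roll":0,"jaw":1},{"xyz":[-0.002,0,0],"roll":0,"jaw":1},{"xyz":[-0.003,0,0],"roll":0,"jaw":1},{"xyz":[-0.004,0,0],"roll":0,"jaw":1},{"xyz":[-0.005,0,0],"roll":0,"jaw":1},{"xyz":[-0.006,0,0],"roll":0,"jaw":1},{"xyz":[-0.006,0,0],"roll":0,"jaw":1},{"xyz":[-0.006,0,0],"roll":0,"jaw":1}]'
python3 -c "
from h import *
print(tipF(),env.state()['torque'])"
```

```text
time_s: 10.55
ee_pos: [541.4, 34.8, 23.4]
ee_rot: [-180.0, -0.0, -87.4]
force: [0.3, -0.1, -3.0]
gripper_width: 21.9
[ 53.7 -30.8  34.4] [0.05371256 0.09227711 0.03103123]
```

```bash
python3 -m pendant '[{"xyz":[-0.001,0,0],"roll":0,"jaw":1},{"xyz":[-0.002,0,0],"roll":0,"jaw":1},{"xyz":[-0.003,0,0],"roll":0,"jaw":1},{"xyz":[-0.004,0,0],"roll":0,"jaw":1},{"xyz":[-0.005,0,0],"roll":0,"jaw":1},{"xyz":[-0.006,0,0],"roll":0,"jaw":1},{"xyz":[-0.007,0,0],"roll":0,"jaw":1},{"xyz":[-0.007,0,0],"roll":0,"jaw":1}]'
python3 -c "
from h import *
print(tipF(),env.state()['torque'])"
```

```text
time_s: 11.55
ee_pos: [541.1, 41.9, 23.4]
ee_rot: [-180.0, -0.0, -87.4]
force: [-1.3, -0.5, -2.9]
gripper_width: 21.8
[ 53.7 -23.7  34.4] [0.07587762 0.07305988 0.05815475]
```

```bash
python3 -c "
from h import *
s=env.state();assert abs(s['torque'][2])<.25 and abs(s['force'][1])<2.5,s" && python3 -m pendant '[{"xyz":[-0.001,0,0],"roll":0,"jaw":1},{"xyz":[-0.002,0,0],"roll":0,"jaw":1},{"xyz":[-0.003,0,0],"roll":0,"jaw":1},{"xyz":[-0.004,0,0],"roll":0,"jaw":1},{"xyz":[-0.005,0,0],"roll":0,"jaw":1},{"xyz":[-0.006,0,0],"roll":0,"jaw":1},{"xyz":[-0.007,0,0],"roll":0,"jaw":1},{"xyz":[-0.007,0,0],"roll":0,"jaw":1}]'
python3 -c "
from h import *
print(tipF(),env.state()['torque'])"
```

```text
time_s: 12.55
ee_pos: [540.8, 48.9, 23.4]
ee_rot: [-180.0, -0.0, -87.4]
force: [-0.8, 0.4, -3.8]
gripper_width: 21.5
[ 53.7 -16.7  34.4] [ 0.01290137  0.05760474 -0.01405512]
```

```bash
python3 -c "
from h import *
s=env.state();assert abs(s['torque'][2])<.25 and abs(s['force'][1])<2.5,s" && python3 -m pendant '[{"xyz":[-0.001,0,0],"roll":0,"jaw":1},{"xyz":[-0.002,0,0],"roll":0,"jaw":1},{"xyz":[-0.003,0,0],"roll":0,"jaw":1},{"xyz":[-0.004,0,0],"roll":0,"jaw":1},{"xyz":[-0.005,0,0],"roll":0,"jaw":1},{"xyz":[-0.006,0,0],"roll":0,"jaw":1},{"xyz":[-0.007,0,0],"roll":0,"jaw":1},{"xyz":[-0.007,0,0],"roll":0,"jaw":1}]'
python3 -c "
from h import *
print(tipF(),env.state()['torque'])"
```

```text
time_s: 13.55
ee_pos: [540.5, 55.9, 23.4]
ee_rot: [-180.0, -0.0, -87.4]
force: [-0.1, 0.4, -2.2]
gripper_width: 21.8
[53.7 -9.7 34.4] [ 0.04429963  0.08640766 -0.04662226]
```

```bash
python3 -c "
from h import *
s=env.state();assert abs(s['torque'][2])<.2 and abs(s['force'][1])<2.2,s" && python3 -m pendant '[{"xyz":[-0.001,0,0],"roll":0,"jaw":1},{"xyz":[-0.002,0,0],"roll":0,"jaw":1},{"xyz":[-0.003,0,0],"roll":0,"jaw":1},{"xyz":[-0.004,0,0],"roll":0,"jaw":1},{"xyz":[-0.005,0,0],"roll":0,"jaw":1},{"xyz":[-0.006,0,0],"roll":0,"jaw":1},{"xyz":[-0.007,0,0],"roll":0,"jaw":1},{"xyz":[-0.007,0,0],"roll":0,"jaw":1}]'
python3 -c "
from h import *
print(tipF(),env.state()['torque'])"
```

```text
time_s: 14.55
ee_pos: [540.2, 62.9, 23.4]
ee_rot: [-180.0, -0.0, -87.4]
force: [-0.3, 0.7, -3.2]
gripper_width: 22.0
[53.7 -2.7 34.4] [0.01410746 0.05896953 0.01679806]
```

```bash
python3 -c "
from h import *
s=env.state();assert abs(s['torque'][2])<.2 and abs(s['force'][1])<2.2,s" && python3 -m pendant '[{"xyz":[-0.001,0,0],"roll":0,"jaw":1},{"xyz":[-0.002,0,0],"roll":0,"jaw":1},{"xyz":[-0.003,0,0],"roll":0,"jaw":1},{"xyz":[-0.004,0,0],"roll":0,"jaw":1},{"xyz":[-0.005,0,0],"roll":0,"jaw":1},{"xyz":[-0.006,0,0],"roll":0,"jaw":1},{"xyz":[-0.007,0,0],"roll":0,"jaw":1},{"xyz":[-0.007,0,0],"roll":0,"jaw":1}]'
python3 -c "
from h import *
print(tipF(),env.state()['torque'])"
```

```text
time_s: 15.55
ee_pos: [539.9, 69.9, 23.4]
ee_rot: [-180.0, -0.0, -87.4]
force: [-1.1, 0.7, -4.2]
gripper_width: 21.9
[53.7  4.3 34.4] [0.03008167 0.09933118 0.02906003]
```

```bash
python3 -c "
from h import *
s=env.state();assert abs(s['torque'][2])<.2 and abs(s['force'][1])<2.2,s" && python3 -m pendant '[{"xyz":[-0.001,0,0],"roll":0,"jaw":1},{"xyz":[-0.002,0,0],"roll":0,"jaw":1},{"xyz":[-0.003,0,0],"roll":0,"jaw":1},{"xyz":[-0.004,0,0],"roll":0,"jaw":1},{"xyz":[-0.005,0,0],"roll":0,"jaw":1},{"xyz":[-0.006,0,0],"roll":0,"jaw":1},{"xyz":[-0.007,0,0],"roll":0,"jaw":1},{"xyz":[-0.007,0,0],"roll":0,"jaw":1}]'
python3 -c "
from h import *
print(tipF(),env.state()['torque'])"
```

```text
time_s: 16.55
ee_pos: [539.6, 76.9, 23.4]
ee_rot: [-180.0, -0.0, -87.4]
force: [0.9, 0.4, -2.0]
gripper_width: 22.1
[53.7 11.3 34.4] [ 0.03349612  0.04451606 -0.0316297 ]
```

```bash
python3 -c "
from h import *
s=env.state();assert abs(s['torque'][2])<.2 and abs(s['force'][1])<2.2,s" && python3 -m pendant '[{"xyz":[-0.001,0,0],"roll":0,"jaw":1},{"xyz":[-0.002,0,0],"roll":0,"jaw":1},{"xyz":[-0.003,0,0],"roll":0,"jaw":1},{"xyz":[-0.004,0,0],"roll":0,"jaw":1},{"xyz":[-0.005,0,0],"roll":0,"jaw":1},{"xyz":[-0.006,0,0],"roll":0,"jaw":1},{"xyz":[-0.007,0,0],"roll":0,"jaw":1},{"xyz":[-0.007,0,0],"roll":0,"jaw":1}]'
python3 -c "
from h import *
print(tipF(),env.state()['torque'])"
```

```text
time_s: 17.55
ee_pos: [539.3, 83.9, 23.4]
ee_rot: [-180.0, -0.0, -87.4]
force: [0.3, 0.7, -3.0]
gripper_width: 21.8
[53.7 18.3 34.4] [0.05810739 0.0577464  0.01199994]
```

```bash
python3 -c "
from h import *
s=env.state();assert abs(s['torque'][2])<.2 and abs(s['force'][1])<2.2,s" && python3 -m pendant '[{"xyz":[-0.001,0,0],"roll":0,"jaw":1},{"xyz":[-0.002,0,0],"roll":0,"jaw":1},{"xyz":[-0.003,0,0],"roll":0,"jaw":1},{"xyz":[-0.004,0,0],"roll":0,"jaw":1},{"xyz":[-0.005,0,0],"roll":0,"jaw":1},{"xyz":[-0.006,0,0],"roll":0,"jaw":1},{"xyz":[-0.007,0,0],"roll":0,"jaw":1},{"xyz":[-0.007,0,0],"roll":0,"jaw":1}]'
python3 -c "
from h import *
print(tipF(),env.state()['torque'])"
```

```text
time_s: 18.55
ee_pos: [539.0, 90.8, 23.4]
ee_rot: [-180.0, -0.0, -87.4]
force: [0.5, 1.2, -3.8]
gripper_width: 22.2
[53.7 25.3 34.4] [ 0.04267383  0.03593922 -0.01838961]
```

```bash
python3 -c "
from h import *
s=env.state();assert abs(s['torque'][2])<.2 and abs(s['force'][1])<2.2,s" && python3 -m pendant '[{"xyz":[-0.001,0,0],"roll":0,"jaw":1},{"xyz":[-0.002,0,0],"roll":0,"jaw":1},{"xyz":[-0.003,0,0],"roll":0,"jaw":1},{"xyz":[-0.004,0,0],"roll":0,"jaw":1},{"xyz":[-0.005,0,0],"roll":0,"jaw":1},{"xyz":[-0.006,0,0],"roll":0,"jaw":1},{"xyz":[-0.007,0,0],"roll":0,"jaw":1},{"xyz":[-0.007,0,0],"roll":0,"jaw":1}]'
python3 -c "
from h import *
print(tipF(),env.state()['torque'])"
```

```text
time_s: 19.55
ee_pos: [538.6, 97.9, 23.4]
ee_rot: [-180.0, -0.0, -87.4]
force: [-0.0, -0.2, -2.3]
gripper_width: 22.0
[53.7 32.3 34.4] [0.02180633 0.06910949 0.0329524 ]
```

```bash
python3 -c "
from h import *
s=env.state();assert abs(s['torque'][2])<.2 and abs(s['force'][1])<2.2,s" && python3 -m pendant '[{"xyz":[-0.001,0,0],"roll":0,"jaw":1},{"xyz":[-0.002,0,0],"roll":0,"jaw":1},{"xyz":[-0.003,0,0],"roll":0,"jaw":1},{"xyz":[-0.004,0,0],"roll":0,"jaw":1},{"xyz":[-0.005,0,0],"roll":0,"jaw":1},{"xyz":[-0.006,0,0],"roll":0,"jaw":1},{"xyz":[-0.007,0,0],"roll":0,"jaw":1},{"xyz":[-0.007,0,0],"roll":0,"jaw":1}]'
python3 -c "
from h import *
print(tipF(),env.state()['torque'])"
```

```text
time_s: 20.55
ee_pos: [538.3, 104.8, 23.4]
ee_rot: [-180.0, -0.0, -87.4]
force: [-0.0, 1.1, -3.0]
gripper_width: 21.9
[53.7 39.3 34.4] [-0.01169676  0.10062267  0.05633381]
```

```bash
python3 -c "
from h import *
s=env.state();assert abs(s['torque'][2])<.2 and abs(s['force'][1])<2.2,s" && python3 -m pendant '[{"xyz":[-0.001,0,0],"roll":0,"jaw":1},{"xyz":[-0.002,0,0],"roll":0,"jaw":1},{"xyz":[-0.003,0,0],"roll":0,"jaw":1},{"xyz":[-0.004,0,0],"roll":0,"jaw":1},{"xyz":[-0.005,0,0],"roll":0,"jaw":1},{"xyz":[-0.006,0,0],"roll":0,"jaw":1},{"xyz":[-0.007,0,0],"roll":0,"jaw":1},{"xyz":[-0.007,0,0],"roll":0,"jaw":1}]'
python3 -c "
from h import *
print(tipF(),env.state()['torque'])"
```

```text
time_s: 21.55
ee_pos: [538.0, 111.8, 23.4]
ee_rot: [-180.0, -0.0, -87.4]
force: [0.3, 0.7, -2.5]
gripper_width: 22.0
[53.7 46.3 34.4] [0.02541481 0.06540827 0.0037249 ]
```

```bash
python3 -c "
from h import *
s=env.state();assert abs(s['torque'][2])<.2 and abs(s['force'][1])<2.2,s" && python3 -m pendant '[{"xyz":[-0.001,0,0],"roll":0,"jaw":1},{"xyz":[-0.002,0,0],"roll":0,"jaw":1},{"xyz":[-0.003,0,0],"roll":0,"jaw":1},{"xyz":[-0.004,0,0],"roll":0,"jaw":1},{"xyz":[-0.005,0,0],"roll":0,"jaw":1},{"xyz":[-0.006,0,0],"roll":0,"jaw":1},{"xyz":[-0.007,0,0],"roll":0,"jaw":1},{"xyz":[-0.007,0,0],"roll":0,"jaw":1}]'
python3 -c "
from h import *
print(tipF(),env.state()['torque'])"
```

```text
time_s: 22.55
ee_pos: [537.7, 117.3, 23.4]
ee_rot: [180.0, -0.1, -87.6]
force: [0.5, -8.0, -2.8]
gripper_width: 22.0
[53.7 51.5 34.3] [-1.35716128 -0.14023885 -0.98401075]
```

```bash
python3 -c "
from h import *
s=env.state();assert abs(s['torque'][2])<.2 and abs(s['force'][1])<2.2,s" && python3 -m pendant '[{"xyz":[-0.001,0,0],"roll":0,"jaw":1},{"xyz":[-0.002,0,0],"roll":0,"jaw":1},{"xyz":[-0.003,0,0],"roll":0,"jaw":1},{"xyz":[-0.004,0,0],"roll":0,"jaw":1},{"xyz":[-0.005,0,0],"roll":0,"jaw":1},{"xyz":[-0.006,0,0],"roll":0,"jaw":1},{"xyz":[-0.007,0,0],"roll":0,"jaw":1},{"xyz":[-0.007,0,0],"roll":0,"jaw":1}]'
python3 -c "
from h import *
print(tipF(),env.state()['torque'])"
```

```text
[53.7 51.5 34.3] [-1.35716128 -0.14023885 -0.98401075]Traceback (most recent call last):
  File "<string>", line 3, in <module>
    s=env.state();assert abs(s['torque'][2])<.2 and abs(s['force'][1])<2.2,s
                         ^^^^^^^^^^^^^^^^^^^^^^^^^^^^^^^^^^^^^^^^^^^^^^^^^
AssertionError: {'time_s': 22.55, 'qpos': array([ 11.17183646,  27.00739085, 107.13115902,  -0.14737633,
        45.89522811,  98.82637938]), 'qvel': array([-0.11425931,  0.09772333,  0.02187473,  0.17811325,  0.04916671,
       -0.12696188]), 'effort': array([  5.15232325, -44.22072172, -18.08517694,   1.13463968,
        -0.35197372,  -0.91214586]), 'ee_pos': array([537.72133189, 117.28722022,  23.41959779]), 'ee_rot': array([ 1.79982757e+02, -1.09710692e-01, -8.75519253e+01]), 'force': array([ 0.50367379, -7.95930768, -2.8331856 ]), 'torque': array([-1.35716128, -0.14023885, -0.98401075]), 'gripper_width': 22.031252949107714}
```

```bash
python3 -c "
from h import *
s=env.state();assert abs(s['torque'][2])<.2 and abs(s['force'][1])<2.2,s" && python3 -m pendant '[{"xyz":[-0.001,0,0],"roll":0,"jaw":1},{"xyz":[-0.002,0,0],"roll":0,"jaw":1},{"xyz":[-0.003,0,0],"roll":0,"jaw":1},{"xyz":[-0.004,0,0],"roll":0,"jaw":1},{"xyz":[-0.005,0,0],"roll":0,"jaw":1},{"xyz":[-0.006,0,0],"roll":0,"jaw":1},{"xyz":[-0.007,0,0],"roll":0,"jaw":1},{"xyz":[-0.007,0,0],"roll":0,"jaw":1}]'
python3 -c "
from h import *
print(tipF(),env.state()['torque'])"
```

```text
[53.7 51.5 34.3] [-1.35716128 -0.14023885 -0.98401075]Traceback (most recent call last):
  File "<string>", line 3, in <module>
    s=env.state();assert abs(s['torque'][2])<.2 and abs(s['force'][1])<2.2,s
                         ^^^^^^^^^^^^^^^^^^^^^^^^^^^^^^^^^^^^^^^^^^^^^^^^^
AssertionError: {'time_s': 22.55, 'qpos': array([ 11.17183646,  27.00739085, 107.13115902,  -0.14737633,
        45.89522811,  98.82637938]), 'qvel': array([-0.11425931,  0.09772333,  0.02187473,  0.17811325,  0.04916671,
       -0.12696188]), 'effort': array([  5.15232325, -44.22072172, -18.08517694,   1.13463968,
        -0.35197372,  -0.91214586]), 'ee_pos': array([537.72133189, 117.28722022,  23.41959779]), 'ee_rot': array([ 1.79982757e+02, -1.09710692e-01, -8.75519253e+01]), 'force': array([ 0.50367379, -7.95930768, -2.8331856 ]), 'torque': array([-1.35716128, -0.14023885, -0.98401075]), 'gripper_width': 22.031252949107714}
```

Side contact is 8 N, and the moment/force ratio gives a lever of about 0.123 m. That fits the shank meeting the loop, so the tip is through the eye. I'll ease off 3 mm and start drawing.

```bash
python3 -m pendant '[{"xyz":[0.002,0,0],"roll":0,"jaw":1},{"xyz":[0.004,0,0],"roll":0,"jaw":1},{"xyz":[0.004,0.003,0],"roll":0,"jaw":1},{"xyz":[0.004,0.006,0],"roll":0,"jaw":1},{"xyz":[0.004,0.009,0],"roll":0,"jaw":1},{"xyz":[0.004,0.012,0],"roll":0,"jaw":1},{"xyz":[0.004,0.016,0],"roll":0,"jaw":1},{"xyz":[0.004,0.02,0],"roll":0,"jaw":1}]'
python3 -c "
from h import *
print(tipF(),env.state()['torque'])"
```

```text
time_s: 23.55
ee_pos: [518.9, 114.1, 23.8]
ee_rot: [-179.8, 0.0, -87.4]
force: [4.2, 0.0, -4.1]
gripper_width: 21.4
[34.7 49.4 35.1] [ 0.14445189 -0.57287526  0.03771951]
```

The pull force is 4.2 N, matching the tray's friction, so the hook has caught. I'll keep drawing.

```bash
python3 -m pendant '[{"xyz":[0,0.004,0],"roll":0,"jaw":1},{"xyz":[0,0.01,0],"roll":0,"jaw":1},{"xyz":[0,0.016,0],"roll":0,"jaw":1},{"xyz":[0,0.022,0],"roll":0,"jaw":1},{"xyz":[0,0.028,0],"roll":0,"jaw":1},{"xyz":[0,0.034,0],"roll":0,"jaw":1},{"xyz":[0,0.04,0],"roll":0,"jaw":1},{"xyz":[0,0.044,0],"roll":0,"jaw":1}]'
python3 -m pendant '[{"xyz":[0,0.003,0],"roll":0,"jaw":1},{"xyz":[0,0.006,0],"roll":0,"jaw":1},{"xyz":[0,0.009,0],"roll":0,"jaw":1},{"xyz":[0,0.012,0],"roll":0,"jaw":1},{"xyz":[0,0.015,0],"roll":0,"jaw":1},{"xyz":[0,0.018,0],"roll":0,"jaw":1},{"xyz":[0,0.02,0],"roll":0,"jaw":1},{"xyz":[0,0.021,0],"roll":0,"jaw":1}]'
python3 -c "
from h import *
print(tipF(),env.state()['torque'])"
```

```text
time_s: 24.55
ee_pos: [473.3, 111.8, 23.4]
ee_rot: [180.0, -0.0, -87.4]
force: [4.1, 0.8, -2.3]
gripper_width: 21.6
time_s: 25.55
ee_pos: [452.8, 110.9, 23.4]
ee_rot: [180.0, -0.0, -87.4]
force: [3.7, 0.4, -2.5]
gripper_width: 21.9
[-31.5  49.3  34.4] [ 0.05429313 -0.69294154  0.03928018]
```

```bash
python3 -m pendant '[{"xyz":[0,0.0005,0],"roll":0,"jaw":1},{"xyz":[0,0.001,0],"roll":0,"jaw":1},{"xyz":[0,0.0015,0],"roll":0,"jaw":1},{"xyz":[0,0.002,0],"roll":0,"jaw":1},{"xyz":[0,0.0025,0],"roll":0,"jaw":1},{"xyz":[0,0.003,0],"roll":0,"jaw":1},{"xyz":[0,0.0035,0],"roll":0,"jaw":1},{"xyz":[0,0.004,0],"roll":0,"jaw":1}]'
python3 -c "
from h import *
print(tipF());assert env.state()['force'][0]<6" && python3 -m pendant '[{"xyz":[0,0.0003,0],"roll":0,"jaw":1},{"xyz":[0,0.0006,0],"roll":0,"jaw":1},{"xyz":[0,0.0009,0],"roll":0,"jaw":1},{"xyz":[0,0.0012,0],"roll":0,"jaw":1},{"xyz":[0,0.0015,0],"roll":0,"jaw":1},{"xyz":[0,0.0015,0],"roll":0,"jaw":1},{"xyz":[0,0.0015,0],"roll":0,"jaw":1},{"xyz":[0,0.0015,0],"roll":0,"jaw":1}]'
```

```text
time_s: 26.55
ee_pos: [449.4, 110.8, 23.5]
ee_rot: [-179.9, -0.0, -87.4]
force: [6.1, 0.1, -4.0]
gripper_width: 21.8
[-34.9  49.3  34.6]Traceback (most recent call last):
  File "<string>", line 3, in <module>
    print(tipF());assert env.state()['force'][0]<6
                         ^^^^^^^^^^^^^^^^^^^^^^^^^
AssertionError
```

```bash
python3 -c "
from h import *
print(tipF());assert env.state()['force'][0]<6" && python3 -m pendant '[{"xyz":[0,0.0003,0],"roll":0,"jaw":1},{"xyz":[0,0.0006,0],"roll":0,"jaw":1},{"xyz":[0,0.0009,0],"roll":0,"jaw":1},{"xyz":[0,0.0012,0],"roll":0,"jaw":1},{"xyz":[0,0.0015,0],"roll":0,"jaw":1},{"xyz":[0,0.0015,0],"roll":0,"jaw":1},{"xyz":[0,0.0015,0],"roll":0,"jaw":1},{"xyz":[0,0.0015,0],"roll":0,"jaw":1}]'
```

```text
[-34.9  49.3  34.6]Traceback (most recent call last):
  File "<string>", line 3, in <module>
    print(tipF());assert env.state()['force'][0]<6
                         ^^^^^^^^^^^^^^^^^^^^^^^^^
AssertionError
```

```bash
python3 -c "
from h import *
print(tipF());assert env.state()['force'][0]<6" && python3 -m pendant '[{"xyz":[0,0.0003,0],"roll":0,"jaw":1},{"xyz":[0,0.0006,0],"roll":0,"jaw":1},{"xyz":[0,0.0009,0],"roll":0,"jaw":1},{"xyz":[0,0.0012,0],"roll":0,"jaw":1},{"xyz":[0,0.0015,0],"roll":0,"jaw":1},{"xyz":[0,0.0015,0],"roll":0,"jaw":1},{"xyz":[0,0.0015,0],"roll":0,"jaw":1},{"xyz":[0,0.0015,0],"roll":0,"jaw":1}]'
```

```text
[-34.9  49.3  34.6]Traceback (most recent call last):
  File "<string>", line 3, in <module>
    print(tipF());assert env.state()['force'][0]<6
                         ^^^^^^^^^^^^^^^^^^^^^^^^^
AssertionError
```

```bash
python3 -m pendant '[{"xyz":[0,0.0002,0],"roll":0,"jaw":1},{"xyz":[0,0.0004,0],"roll":0,"jaw":1},{"xyz":[0,0.0006,0],"roll":0,"jaw":1},{"xyz":[0,0.0008,0],"roll":0,"jaw":1},{"xyz":[0,0.001,0],"roll":0,"jaw":1},{"xyz":[0,0.001,0],"roll":0,"jaw":1},{"xyz":[0,0.001,0],"roll":0,"jaw":1},{"xyz":[0,0.001,0],"roll":0,"jaw":1}]'; python3 -c "
from h import *
print(tipF(),env.state()['torque'])"
```

```text
time_s: 27.55
ee_pos: [449.3, 110.9, 23.5]
ee_rot: [-179.9, 0.0, -87.5]
force: [7.9, 0.6, -5.7]
gripper_width: 21.8
[-35.   49.3  34.8] [ 0.00764457 -0.89376191 -0.1189076 ]
```

The force climbs with no further motion, so the tray is at its stop. Now I'll unhook: forward 8 mm, then sideways 33 mm.

```bash
python3 -m pendant '[{"xyz":[0,-0.004,0],"roll":0,"jaw":1},{"xyz":[0,-0.009,0],"roll":0,"jaw":1},{"xyz":[0.003,-0.011,0],"roll":0,"jaw":1},{"xyz":[0.009,-0.011,0],"roll":0,"jaw":1},{"xyz":[0.016,-0.011,0],"roll":0,"jaw":1},{"xyz":[0.023,-0.011,0],"roll":0,"jaw":1},{"xyz":[0.03,-0.011,0],"roll":0,"jaw":1},{"xyz":[0.035,-0.011,0],"roll":0,"jaw":1}]'
python3 -c "
from h import *
print(tipF(),env.state()['torque'])"
```

```text
time_s: 28.55
ee_pos: [460.5, 75.7, 23.4]
ee_rot: [180.0, -0.0, -87.5]
force: [0.3, 0.2, -2.9]
gripper_width: 22.0
[-25.3  13.6  34.4] [0.03592632 0.04303637 0.04075183]
```

```bash
python3 -m pendant '[{"xyz":[0.005,0,0],"roll":0,"jaw":1},{"xyz":[0.008,0.01,0],"roll":0,"jaw":1},{"xyz":[0.01,0.025,0],"roll":0,"jaw":1},{"xyz":[0.012,0.04,0],"roll":0,"jaw":1},{"xyz":[0.014,0.055,0],"roll":0,"jaw":1},{"xyz":[0.015,0.065,-0.01],"roll":0,"jaw":1},{"xyz":[0.015,0.065,-0.03],"roll":0,"jaw":1},{"xyz":[0.015,0.065,-0.04],"roll":0,"jaw":1}]'
python3 - <<'E'
from h import *
im,d,K,D,C=grab('top','t4.png')
cv2.imwrite('pics/t4c.png',cv2.resize(im[50:290,110:410],None,fx=2,fy=2,interpolation=2))
shift((464.6,-314.4,60),-94.7)
E
```

```text
time_s: 29.55
ee_pos: [397.0, 58.5, 64.9]
ee_rot: [-179.8, 0.0, -87.4]
force: [0.8, -0.1, -3.2]
gripper_width: 22.0
shift [ 0.3756 -0.0503  0.0057] roll 7.26 t 29.6
```

View pics/t4c.png

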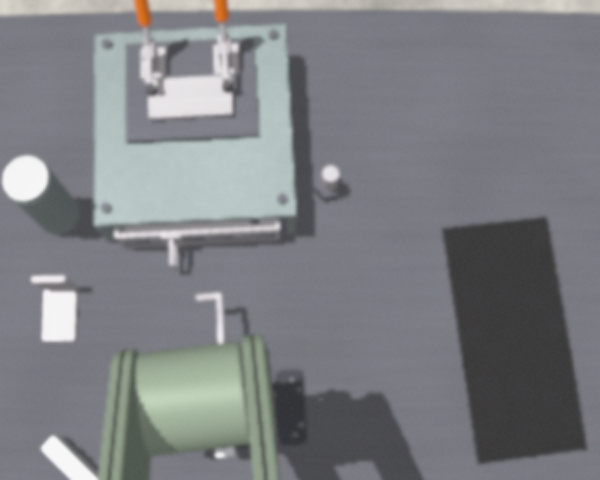

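The crop shows the tray's front standing proud of the plate edge at row ~232, the eye at (173,250), the hook free at (208,297), and the can, bracket and bolt where they were. Back to the mat.

```bash
python3 -m pendant '[{"xyz":[0.03,0,0],"roll":0.5,"jaw":1},{"xyz":[0.08,-0.01,0],"roll":1.5,"jaw":1},{"xyz":[0.14,-0.02,0],"roll":2.5,"jaw":1},{"xyz":[0.2,-0.03,0],"roll":4,"jaw":1},{"xyz":[0.26,-0.04,0],"roll":5,"jaw":1},{"xyz":[0.32,-0.05,0.003],"roll":6.3,"jaw":1},{"xyz":[0.36,-0.05,0.005],"roll":7.2,"jaw":1},{"xyz":[0.376,-0.05,0.005],"roll":7.2,"jaw":1}]'
python3 -c "
from h import *
shift((464.6,-314.4,9.5),-94.7)
im,d,K,D,C=grab('wrist');P=cloud(d,K,D,C);T=T_tool()
for r in (200,235): print(np.median((P[r,250:262]-T[:3,3])@T[:3,:3],0).round(1))"
```

```text
time_s: 30.6
ee_pos: [462.8, -317.1, 57.8]
ee_rot: [180.0, 0.0, -94.8]
force: [1.1, 0.5, -3.6]
gripper_width: 21.9
shift [-0.0028 -0.0016  0.0483] roll -0.08 t 30.6
[ -0.9 -34.2 -27.9]
[ -0.8 -17.8 -27.9]
```

```bash
python3 -m pendant '[{"xyz":[0,0,0.015],"roll":0,"jaw":1},{"xyz":[0,0,0.03],"roll":0,"jaw":1},{"xyz":[0,0,0.038],"roll":0,"jaw":1},{"xyz":[0,0,0.043],"roll":0,"jaw":1},{"xyz":[0,0,0.046],"roll":0,"jaw":1},{"xyz":[0,0,0.048],"roll":0,"jaw":1},{"xyz":[0,0,0.0485],"roll":0,"jaw":1},{"xyz":[0,0,0.0485],"roll":0,"jaw":1}]'
python3 -m pendant '[{"xyz":[0,0,0],"roll":0,"jaw":0.7},{"xyz":[0,0,0],"roll":0,"jaw":0.6},{"xyz":[0,0,0],"roll":0,"jaw":0.5},{"xyz":[0,0,0],"roll":0,"jaw":0.5},{"xyz":[0,0,0],"roll":0,"jaw":0.3},{"xyz":[0,0,0],"roll":0,"jaw":0.3},{"xyz":[0,0,-0.02],"roll":0,"jaw":0.3},{"xyz":[0,0,-0.04],"roll":0,"jaw":0.3}]'
python3 -m pendant '[{"xyz":[0,0,-0.04],"roll":0,"jaw":0.1},{"xyz":[0,0,-0.08],"roll":0,"jaw":0},{"xyz":[0,0,-0.11],"roll":0,"jaw":0},{"xyz":[0,0,-0.12],"roll":0,"jaw":0},{"xyz":[0,0,-0.12],"roll":0,"jaw":0},{"xyz":[0,0,-0.12],"roll":0,"jaw":0},{"xyz":[0,0,-0.12],"roll":0,"jaw":0},{"xyz":[0,0,-0.12],"roll":0,"jaw":0}]'
python3 - <<'E'
from h import *
im,d,K,D,C=grab('wrist','w9.png');P=cloud(d,K,D,C);z=P[...,2]
m=((z>25)&(z<50)&(im.max(2)>120)).astype(np.uint8)
n,l,st,_=cv2.connectedComponentsWithStats(m);i=1+st[1:,4].argmax();v,u=np.nonzero(l==i)
q=P[l==i];A=np.c_[q[:,:2],np.ones(len(q))];c=np.linalg.lstsq(A,q[:,2],rcond=None)[0]
print('handle',cv2.minAreaRect(plane(np.c_[u,v],37,K,D,C)[:,:2].astype(np.float32)),np.median(z[l==i]),'tilt',c[:2])
f=np.load('top0.npz');Kt,Dt,Ct=f['K'],f['D'],f['C']
im,d,K,D,C=grab('top','t9.png');P=cloud(d,K,D,C);z=P[...,2]
roi=z[158:185,160:258];Q=P[158:185,160:258][(roi>45)&(roi<66)];F=(Q[:,:2]-FO)@FR;print('tray face x in F (expect -10)',len(F),np.percentile(F[:,0],[5,20,50]).round(1),np.median(Q[:,2]))
a=f['im'].astype(int)
for n,(y0,y1,x0,x1) in dict(can=(120,150,108,138),bolt=(128,150,265,285),brk=(183,224,120,155)).items(): print(n,abs(im[y0:y1,x0:x1].astype(int)-a[y0:y1,x0:x1]).max(2).mean().round(1))
E
```

```text
time_s: 31.65
ee_pos: [463.1, -315.2, 10.2]
ee_rot: [-180.0, -0.0, -94.7]
force: [-0.3, 0.6, -2.6]
gripper_width: 21.6
time_s: 32.65
ee_pos: [462.8, -314.9, 50.2]
ee_rot: [180.0, 0.0, -94.6]
force: [-0.7, 0.3, 0.1]
gripper_width: 63.8
time_s: 33.65
ee_pos: [462.7, -314.8, 169.1]
ee_rot: [179.9, 0.0, -94.6]
force: [0.3, -0.4, -1.2]
gripper_width: 91.0
handle ((461.28594970703125, -315.11956787109375), (21.7508544921875, 90.21417999267578), 86.012451171875) 36.54860552262227 tilt [-0.00455257  0.00314095]
tray face x in F (expect -10) 321 [-26.3  -8.4  -7.2] 55.61524988483529
can 1.1
bolt 1.5
brk 1.2
```

View pics/w9.png

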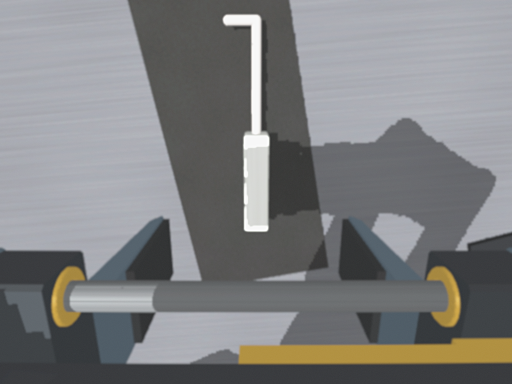

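The rod lies flat on its mat (handle at (256,182), hook at (228,20)) and the fingers are clear. One more check on how far out the tray is.

```bash
python3 - <<'E'
from h import *
im=cv2.imread('pics/t9.png');p=env.camera_params('top');K,D,C=[np.array(p[k]) for k in('camera_matrix','D','cam_to_world')]
g=im.max(2).astype(int)
print(g[155:175,215].tolist())
us=[u for u in range(172,246,4) if not 188<u<206]
e=[(u,162+np.argmin(np.diff(g[162:175,u]))+.5) for u in us]
F=(plane(e,58,K,D,C)[:,:2]-FO)@FR;print(np.median([v for _,v in e]),'tray top front edge x',np.median(F[:,0]).round(1),F[:,0].std().round(2))
E
```

```text
[197, 195, 193, 188, 163, 134, 128, 134, 151, 182, 200, 178, 135, 110, 101, 100, 96, 95, 110, 122]
166.5 tray top front edge x -8.2 0.8
```

```bash
python3 -c "
from h import *
print(env.job_done())"
```

```text
the job is handed in; nothing more can be done
None
```

The tray is out at its stop and the hooked rod is back flat on its mat. I handed the job in at about 34 s of the 64 s allowed; no verdict was reported.

- **Grip:** The first grip let the rod slide about 12 mm down, because the lift began before the fingers were fully shut. I set it down and regripped; the second grip held throughout.
- **Finding and drawing:** The shank met the pull eye at about y = +33 mm, with about 8 N of side force. The draw took about 4 N. At the stop the force rose to 7.9 N, with only 0.1 mm of motion for 1 mm commanded. These are end-of-move readings, but all are well under the 20 N limit.
- **Rod:** Its handle is at (461, -315) mm, well inside the mat, with its top at 36.5 mm. It is tilted less than 0.01 rad.
- **Bystanders:** The can, bolt and bracket are unchanged in the top view.
- **Tray position:** The checks differ slightly here. The top camera puts the tray's front edge at x = -8.2 mm, and the hook's position gives about 83.6 mm of travel, against -10 mm and 85 mm at the stop. Both are within camera accuracy (1 pixel is about 2.4 mm) and past the 81 mm limit. I took the force rise as proof of the stop.

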